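# Walk the die block round to its fence

## Task

The heavy aluminium die block of the lead-forming press stands askew on the bench. Without lifting it, push its corners by turns to walk it round until one of its two long red-edged sides is square to the blue fence while the block is still at least a finger's width clear of it; then push it up until that side lies flat against the upright face of the fence, its whole length within the fence's length. Leave the flux jar, the solder spool and the mug where they are.

Things in the scene. Friction and masses are not known exactly. Their poses are not given: they have to be found in the camera images.
- die_block: Loose solid aluminium block, 92 mm along own x, 120 mm along own y, 45 mm high, 1.1 to 1.75 kg; slides with dry friction. Origin: centre of its underside; z up. A red stripe runs on top along each long edge (own x = -46 and +46 mm); the two long sides are alike, either may face the fence. At the start they stand 34 to 90 degrees askew to the fence, either way.
- fence: Fixed blue angle bar: upright face 180 mm long, 30 mm high, bar 25 mm thick, 6 mm high foot behind. Origin: middle of the face's lower edge, on the bench. Own x points from the face back into the bar: the block stands at negative x, at first 140 to 170 mm in front and within 20 mm of the middle; flush, its centre is at x = -46 mm. Own y runs along the face.
- flux_jar: Bystander: loose amber jar with black cap, 48 mm diameter, 60 mm high, origin at the centre of its underside. It stands on the bench 320 to 370 mm in front of the fence's face.
- solder_spool: Bystander: loose grey metal spool standing on end, 56 mm diameter, 44 mm high, origin at the centre of its underside. It stands behind the fence.
- mug: Bystander: loose white mug, 76 mm diameter, 75 mm high, with a handle, origin at the centre of its underside. It stands 320 to 360 mm in front of the fence's face, farther from the robot than the jar.
Mind the look-alikes: they are no part of the job. Of the things like the die_block, leave any that is purple; of the rest the larger one is meant.

How it is judged:
By the outcome, as a careful person would: the job done as asked, in the order asked, and still so for the second after the job is handed in, with the robot touching nothing.
It also fails if it takes over 72 s, if anything falls off the work surface, if the arm or the gripper's body presses on something with over 40 N, if the wrist force passes 120 N, or if a joint passes its speed limit or range.

## Robot

A 6-joint arm with a two-finger parallel gripper is mounted at the origin on the work surface. World frame = base frame: x ahead of the robot, y to its left, z up, the work surface at z = 0. Lengths are in m, angles in degrees, forces in N, time in s.
With the tool pointing down it reaches from about 0.25 to 0.85 m from the base axis. Payload 12.5 kg.
Tool frame: the origin (TCP) lies at the very end of the fingers, on their centre line; the grasp point (between the pads) lies 19 mm behind it; z points along the fingers, y is the line along which they close (so a half turn about z gives the same grasp; the last joint's range is limited). The gripper opens to 93 mm and grips with 3 to 60 N. Pads are 15 mm wide; open, the fingers measure 128 mm over their backs; the gripper's body (75 mm by 188 mm) begins 65 mm behind the grasp point.
Start: joints at [-4.847, 20.094, 94.641, -0, 65.266, -4.847], TCP at [0.55, 0, 0.219] pointing down, gripper open.
Joint ranges: [-157.81, 157.81], [-45, 120.19], [0.68, 151.7], [-89.99, 269.99], [4.06, 180], [-164.3, 164.3]. Speed limits (degrees/s): [127.2, 127.2, 159.86, 180, 180, 180].

## Interface

Orientations are given as a 3x3 rotation matrix whose columns are the frame's x, y, z axes.
In Python, from plant import manip gives the robot as it stands. Calls block until the motion is done:
- manip.move_to(position, orientation): joint-space move of the TCP to a pose.
- manip.move_l(position, rotation=None, rate=0.15, contact_N=None): straight line of the TCP; rotation=None keeps the orientation; rate is the mean speed in m/s. With contact_N (N) it stops when the force on the tool has changed by that much, and returns True; else False.
- manip.move_j(angles): joint-space move.
- manip.set_gripper(opening, grasp_force=None): finger opening in m; grasp_force is the grip in N (None keeps the last); returns when the fingers have stopped.
- manip.wait(seconds).
- manip.ik(position, orientation): joint angles nearest the present ones, or None.
- manip.snapshot(name): name is "scene" or "side" or "wrist"; returns a dict with "frame" (420x560x3 uint8, red, green, blue), "depth" (420x560 float32, m along the optical axis (not along the pixel's ray), 0 where there is no reading), "fovy" (degrees; the focal length in pixels is half the picture's height over the tangent of half this angle, whatever the lens; pixels are square), "cx", "cy" (the principal point, pixels), "dist" ([k1, k2, p1, p2, k3] as OpenCV has them; the pictures are not rectified), "extrinsics" (4x4, takes a point from world to camera coordinates). Camera axes: x right, y up, looking along -z (the intrinsics and any distortion apply to the point x, -y, -z); pixel columns grow to the right and rows downward; lengths in m; the calibration is good to about 2 mm. A picture is of the moment at which its call begins.
A pose or a line that the arm cannot do raises manip.MotionError and nothing moves.
- manip.finish_job(): hands the job in; it is judged then, once.
Readings, each from a call of its own:
- manip.read_t(): time.
- manip.read_joint_pos(): joint angles.
- manip.read_qvel(): joint speeds.
- manip.read_joint_efforts(): joint torques, N m.
- manip.read_tcp_pos(): TCP position.
- manip.read_orientation(): TCP orientation.
- manip.read_ft_force(): force on the tool from outside, world axes, zero at the start.
- manip.read_ft_torque(): the same for the moment, N m.
- manip.read_finger_gap(): finger opening in m.
- manip.read_grip_force(): force on a finger pad.
Only numpy, scipy, OpenCV 4.12 (cv2) and the standard library are available. Lean on these libraries where they do the work, as an engineer would, in place of code of your own. Each camera call takes 0.05 s, during which the arm holds its last target. There are 200 camera calls.

## Working session

There is one attempt and no reset: what is moved stays moved. The work goes in short steps, each a Python script; the robot and the scene stay as the last script left them, time stands still between calls to the robot, and variables do not carry over. Pictures are saved under pics/ and viewed, at most 10 in all, crops included, and the job is handed in when it is done.

```bash
ls; mkdir -p pics
python3 - <<'E'
from plant import manip
import cv2,numpy as np
for n in ("scene","side"):
    s=manip.snapshot(n); cv2.imwrite(f"pics/{n}0.png",s["frame"][:,:,::-1]); np.savez(f"{n}0.npz",**s)
    print(n,s["fovy"],s["cx"],s["cy"],s["dist"],np.round(np.linalg.inv(s["extrinsics"]),3).tolist())
print(manip.read_t())
E
```

```text
pics
scene 51.99376789947219 280.2907474965035 200.3050329824777 [-0.07622225  0.          0.          0.          0.        ] [[0.647, -0.624, 0.439, 0.938], [0.763, 0.532, -0.367, -0.205], [-0.005, 0.572, 0.82, 0.695], [0.0, 0.0, 0.0, 1.0]]
side 52.0190829612521 282.19194131847973 206.3373807341062 [-0.0283125  0.         0.         0.         0.       ] [[-0.75, 0.465, -0.471, 0.149], [-0.662, -0.514, 0.546, 0.582], [0.012, 0.721, 0.693, 0.69], [0.0, 0.0, 0.0, 1.0]]
0.1
```

View pics/scene0.png

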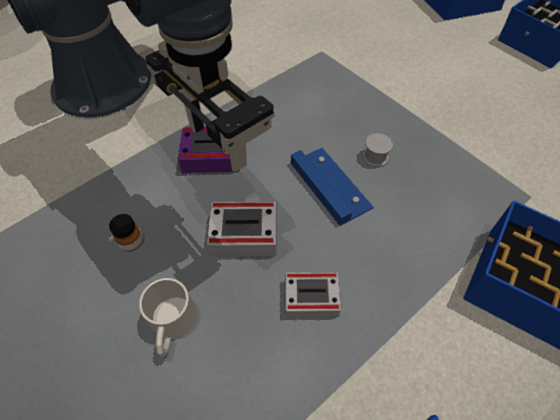

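View pics/side0.png

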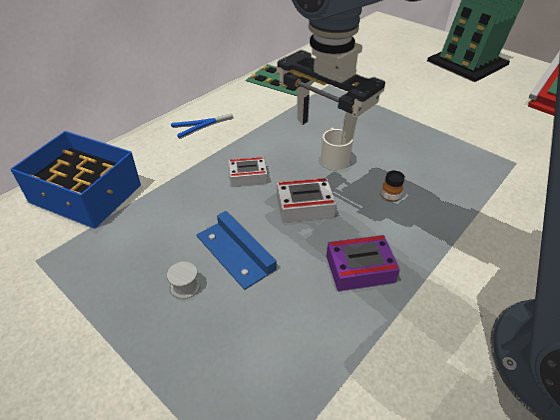

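The candidates are the purple block at (207,150), the silver one at (243,228) and a smaller silver one at (313,293), all in the scene view. In the side view they are at (362,262), (306,198) and (248,170). Purple is excluded, so the larger silver block fits. The fence is at (333,185), the spool at (378,150), the jar at (125,232) and the mug at (165,305). Next I'll confirm with an enlarged crop and measure.

```bash
cat > h.py <<'E'
import cv2,numpy as np
def cam(s):
    f=210/np.tan(np.radians(float(s["fovy"]))/2)
    return np.array([[f,0,s["cx"]],[0,f,s["cy"]],[0,0,1]],float),np.linalg.inv(s["extrinsics"])
def cast(s,uv,z):
    K,T=cam(s); n=cv2.undistortPoints(np.float64(uv).reshape(-1,1,2),K,np.float64(s["dist"]))[:,0]
    d=np.c_[n[:,0],-n[:,1],-np.ones(len(n))]@T[:3,:3].T
    return (T[:3,3]+d*((z-T[2,3])/d[:,2])[:,None])[:,:2]
def cloud(s):
    K,T=cam(s); v,u=np.mgrid[:420,:560]; uv=np.c_[u.ravel(),v.ravel()].astype(float)
    n=cv2.undistortPoints(uv.reshape(-1,1,2),K,np.float64(s["dist"]))[:,0]; d=s["depth"].ravel()
    return (np.c_[n[:,0]*d,-n[:,1]*d,-d]@T[:3,:3].T+T[:3,3]).reshape(420,560,3)
def hsv(s): return cv2.cvtColor(s["frame"],cv2.COLOR_RGB2HSV)
def red(s):
    h=hsv(s); return ((h[...,0]<8)|(h[...,0]>172))&(h[...,1]>140)&(h[...,2]>90)
def rect(p):
    """min-area rect: centre, long side, short side, direction of long side (deg, mod 180)"""
    c,(a,b),_=r=cv2.minAreaRect(np.float32(p)*1000); q=cv2.boxPoints(r)
    e=q[1]-q[0]; g=q[2]-q[1]; l=e if e@e>g@g else g
    return np.array(c)/1000,max(a,b)/1000,min(a,b)/1000,np.degrees(np.arctan2(l[1],l[0]))%180
def block(s,near,rad=.085,z=.045):
    """pose from red stripes: outer rectangle is 92 (across) x 120 (along) -> centre, stripe direction"""
    v,u=np.nonzero(red(s)); p=cast(s,np.c_[u,v],z); p=p[np.hypot(*(p-near).T)<rad]
    return rect(p),len(p)
E
python3 - <<'E'
from h import *
for n in("scene","side"):
    s=np.load(n+"0.npz"); P=cloud(s); H=hsv(s); z=P[...,2]
    ok=s["depth"]>0
    print(n)
    m=(red(s)&ok&(z>.01)&(z<.07)).astype(np.uint8)
    m=cv2.morphologyEx(m,cv2.MORPH_CLOSE,np.ones((3,3)))
    k,l,st,_=cv2.connectedComponentsWithStats(m)
    for i in range(1,k):
        if st[i,4]>30: q=P[(l==i)&ok]; print(' red',st[i].tolist(),np.median(q,0).round(3),[np.round(x,3) for x in rect(q[:,:2])])
    b=(H[...,0]>100)&(H[...,0]<125)&(H[...,1]>150)&ok&(P[...,0]<.9)&(np.abs(P[...,1])<.5)&(z<.06)&(P[...,0]>.2)
    for lo,hi in((.025,.036),(.0,.012)):
        q=P[b&(z>lo)&(z<hi)][:,:2]; print(' blue',lo,len(q),[np.round(x,3) for x in rect(q)], np.median(P[b&(z>lo)&(z<hi)],0).round(3))
    o=ok&(z>.035)&(z<.3)&(P[...,0]>.25)&(P[...,0]<.9)&(np.abs(P[...,1])<.45)
    k,l,st,_=cv2.connectedComponentsWithStats(o.astype(np.uint8))
    for i in range(1,k):
        if st[i,4]>80: q=P[l==i]; print(' obj',st[i].tolist(),q[:,:2].mean(0).round(3),'zmax',q[:,2].max().round(3),[np.round(x,3) for x in rect(q[:,:2])])
a=cv2.imread("pics/scene0.png")[190:330,190:380]; cv2.imwrite("pics/crop.png",cv2.resize(a,None,fx=4,fy=4))
E
```

```text
scene
 red [180, 153, 50, 5, 158] [0.407 0.04  0.045] [array([0.512, 0.026]), np.float64(0.261), np.float64(0.086), np.float32(171.83)]
 red [213, 203, 60, 4, 181] [0.551 0.027 0.045] [array([0.552, 0.027]), np.float64(0.109), np.float64(0.009), np.float32(49.852)]
 red [209, 238, 64, 4, 221] [ 0.613 -0.015  0.045] [array([ 0.609, -0.021]), np.float64(0.109), np.float64(0.008), np.float32(50.14)]
 red [287, 274, 49, 3, 134] [0.731 0.029 0.034] [array([0.734, 0.032]), np.float64(0.081), np.float64(0.006), np.float32(49.629)]
 red [288, 305, 51, 4, 158] [ 0.779 -0.002  0.034] [array([ 0.777, -0.004]), np.float64(0.08), np.float64(0.007), np.float32(50.141)]
 blue 0.025 1029 [array([0.714, 0.224]), np.float64(0.408), np.float64(0.11), np.float32(21.752)] [0.609 0.177 0.029]
 blue 0.0 1482 [array([0.708, 0.235]), np.float64(0.403), np.float64(0.145), np.float32(15.64)] [0.614 0.221 0.005]
 obj [180, 90, 21, 21, 116] [ 0.501 -0.003] zmax 0.3 [array([ 0.5  , -0.004]), np.float64(0.022), np.float64(0.012), np.float32(61.123)]
 obj [178, 104, 69, 68, 1870] [0.44 0.03] zmax 0.275 [array([0.46
[... 2309 characters left out ...]
loat32(120.178)]
 obj [385, 171, 20, 20, 296] [ 0.449 -0.158] zmax 0.062 [array([ 0.451, -0.164]), np.float64(0.042), np.float64(0.04), np.float32(130.76)]
 obj [72, 173, 41, 44, 939] [0.888 0.339] zmax 0.101 [array([0.888, 0.332]), np.float64(0.086), np.float64(0.024), np.float32(90.115)]
 obj [277, 178, 59, 35, 1592] [0.575 0.009] zmax 0.048 [array([0.579, 0.004]), np.float64(0.121), np.float64(0.094), np.float32(50.218)]
 obj [328, 235, 72, 46, 2376] [0.379 0.076] zmax 0.048 [array([0.381, 0.071]), np.float64(0.12), np.float64(0.094), np.float32(51.189)]
 obj [167, 262, 30, 25, 584] [0.608 0.334] zmax 0.046 [array([0.609, 0.333]), np.float64(0.056), np.float64(0.054), np.float32(103.773)]
```

View pics/crop.png

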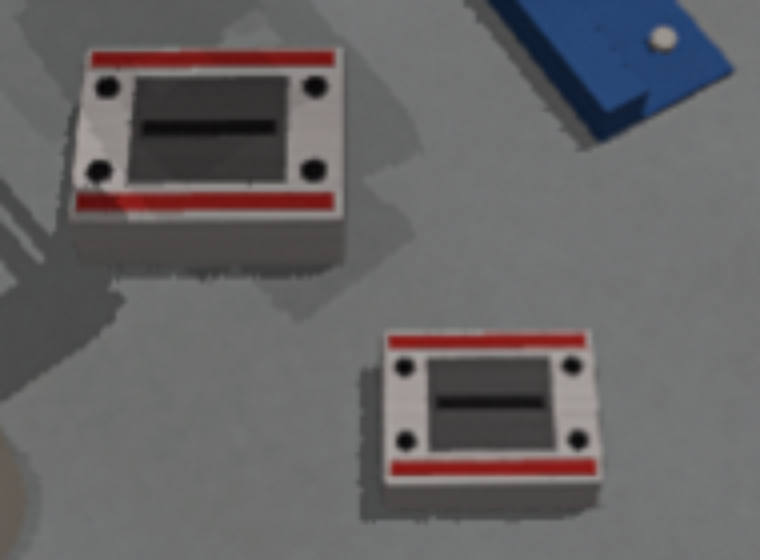

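The crop shows the large silver block with stripe rows at about 203 and 240, and the clearly smaller silver one at (313,293). The target is the larger one: centre about (0.581, 0.003), measured 120x93 mm and 45 mm high, stripes at 50°. Next I'll measure the fence precisely.

Run:
```python
from h import *
for n in("scene","side"):
    s=np.load(n+"0.npz"); P=cloud(s); H=hsv(s); z=P[...,2]
    b=(H[...,0]>100)&(H[...,0]<125)&(H[...,1]>150)&(s["depth"]>0)&(np.hypot(P[...,0]-.61,P[...,1]-.2)<.13)&(z<.06)
    for lo,hi in((.027,.034),(.003,.009),(.0,.04)):
        q=P[b&(z>lo)&(z<hi)][:,:2]; r=rect(q);print(n,lo,len(q),[np.round(x,4) for x in r], cv2.boxPoints(cv2.minAreaRect(np.float32(q)*1000)).round(0).tolist())
    print(rect(P[(s["depth"]>0)&(z>.04)&(z<.05)&(np.hypot(P[...,0]-.581,P[...,1]-.003)<.09)&(H[...,2]>10)][:,:2]))
    print(block(s,(.581,.003)))
```

```text
scene 0.027 949 [array([0.5985, 0.1793]), np.float64(0.1813), np.float64(0.0266), np.float32(170.3617)] [[507.0, 181.0], [686.0, 151.0], [690.0, 177.0], [511.0, 208.0]]
scene 0.003 1360 [array([0.603 , 0.2056]), np.float64(0.1785), np.float64(0.0793), np.float32(170.4026)] [[508.0, 181.0], [684.0, 152.0], [698.0, 230.0], [522.0, 260.0]]
scene 0.0 2725 [array([0.603 , 0.2056]), np.float64(0.1814), np.float64(0.08), np.float32(170.3221)] [[507.0, 181.0], [686.0, 151.0], [699.0, 230.0], [520.0, 260.0]]
(array([0.58252191, 0.00224626]), 0.11964529418945312, 0.0924414291381836, np.float32(49.507557))
((array([0.58067065, 0.00358582]), 0.10936570739746093, 0.079889892578125, np.float32(49.653053)), 397)
side 0.027 728 [array([0.5946, 0.181 ]), np.float64(0.1793), np.float64(0.0248), np.float32(170.1005)] [[504.0, 184.0], [681.0, 153.0], [685.0, 178.0], [508.0, 209.0]]
side 0.003 1680 [array([0.6 , 0.21]), np.float64(0.1799), np.float64(0.0753), np.float32(170.6891)] [[505.0, 187.0], [683.0, 158.0], [695.0, 233.0], [517.0, 262.0]]
side 0.0 2871 [array([0.5995, 0.2077]), np.float64(0.1832), np.float64(0.0798), np.float32(170.4746)] [[503.0, 183.0], [683.0, 153.0], [696.0, 232.0], [516.0, 262.0]]
(array([0.57905688, 0.00420211]), 0.12044654846191406, 0.09372559356689453, np.float32(49.579235))
((array([0.57984625, 0.00358903]), 0.10923707580566407, 0.0819449234008789, np.float32(50.14132)), 210)
```

```bash
cat >> h.py <<'E'
from plant import manip
FA=80.4; FO=np.array([.5945,.1677])          # fence: own-x heading, face middle
def e(a): a=np.radians(a); return np.array([np.cos(a),np.sin(a)])
def R(y):                                    # tool down, closing line along y; take the half turn nearest now
    o=[np.c_[np.cross([*(k*y),0],[0,0,-1.]),[*(k*y),0],[0,0,-1.]] for k in(1,-1)]
    return max(o,key=lambda M:M[:,1]@manip.read_orientation()[:,1])
def look(near):
    g=[]
    for n in("scene","side"):
        r,k=block(manip.snapshot(n),near)
        if abs(r[1]-.109)<.005 and abs(r[2]-.081)<.005: g.append((*r[0],r[3]))
        else: print(" bad",n,np.round(r[1:],3),k)
    g=np.array(g); g[:,2]=g[0,2]+(g[:,2]-g[0,2]+90)%180-90
    c=g.mean(0); d=c[:2]-FO
    err=(c[2]-(FA-90)+90)%180-90
    print("block",c.round(4),"fence x,y mm",(1000*d@e(FA)).round(1),(1000*d@e(FA+90)).round(1),"skew",err.round(2),"n",len(g),"t",manip.read_t())
    return c[:2],c[2],err
Z,UP=.015,.085
def stroke(a,b,y,rate=.06,back=.012,contact=None):
    """over a, down, push to b, back off, up"""
    M=R(y); d=(b-a)/np.linalg.norm(b-a)
    manip.move_l([*a,UP],M,rate=.25); manip.move_l([*a,Z],rate=.15)
    hit=manip.move_l([*b,Z],rate=rate,contact_N=contact); f=manip.read_ft_force()
    q=np.array(manip.read_tcp_pos())[:2]; manip.move_l([*(q-back*d),Z],rate=.1); manip.move_l([*(q-back*d),UP],rate=.2)
    print("hit",hit,"f",np.round(f,1)); return q
def corner(c,th,side,turn,lever=.048):
    """th: long-axis heading; side=+1/-1: long side at +-w pushed inward; turn deg (+ccw)"""
    u,w=e(th),e(th+90); p=-side*w; lu=-lever*np.sign(turn)*(-1 if side<0 else 1)*-1
    lu=lever*(-1 if np.cross(u,p)*turn<0 else 1)
    pt=c+lu*u+side*.046*w; t=abs(np.radians(turn)); adv=(lever+.034)*np.sin(t)
    d=e(np.degrees(np.arctan2(p[1],p[0]))+turn/2)
    return stroke(pt-p*.0295,pt-p*.0175+d*adv,d)
E
sed -i '/lu=-lever/d; s/p=-side\*w; lu.*/p=-side*w/; s/u,w=e(th),e(th+90); p=-side\*w;.*/u,w=e(th),e(th+90); p=-side*w/' h.py
python3 - <<'E'
import warnings; warnings.filterwarnings("ignore")
from h import *
manip.set_gripper(0.0)
c,th,er=look((.581,.003))
corner(c,th,-1,-20)
c,th,er=look(c)
E
```

```text
block [5.8030e-01 3.6000e-03 4.9895e+01] fence x,y mm -164.2 -13.3 skew 59.49 n 2 t 1.65Traceback (most recent call last):
  File "<stdin>", line 5, in <module>
  File "h.py", line 52, in corner
    lu=lever*(-1 if np.cross(u,p)*turn<0 else 1)
                             ^
NameError: name 'u' is not defined
```

```bash
sed -i 's/^    lu=lever.*/    u,w=e(th),e(th+90); p=-side*w; lu=lever*np.sign((u[0]*p[1]-u[1]*p[0])*turn)/' h.py
python3 - <<'E'
from h import *
c,th,er=look((.581,.003))
corner(c,th,-1,-20)
c,th,er=look(c)
E
```

```text
block [5.8030e-01 3.6000e-03 4.9895e+01] fence x,y mm -164.2 -13.3 skew 59.49 n 2 t 1.75
hit False f [ 0.6 -2.2  1.3]
 bad scene [ 0.101  0.082 38.09 ] 379
block [5.7470e-01 2.2400e-02 3.8245e+01] fence x,y mm -146.5 -4.7 skew 47.85 n 1 t 5.075
```

Run:
```python
from h import *
c,th,er=look((.5747,.0224))
corner(c,th,1,-24,.052)
c,th,er=look(c)
s=manip.snapshot("scene"); cv2.imwrite("pics/scene1.png",s["frame"][:,:,::-1])
```

```text
bad scene [ 0.101  0.082 38.09 ] 379
block [5.7470e-01 2.2400e-02 3.8245e+01] fence x,y mm -146.5 -4.7 skew 47.85 n 1 t 5.175
hit False f [-0.3  1.8  1.6]
block [ 5.76200e-01 -2.70000e-03  2.38323e+01] fence x,y mm -171.1 -10.4 skew 33.43 n 2 t 8.45
```

View pics/scene1.png

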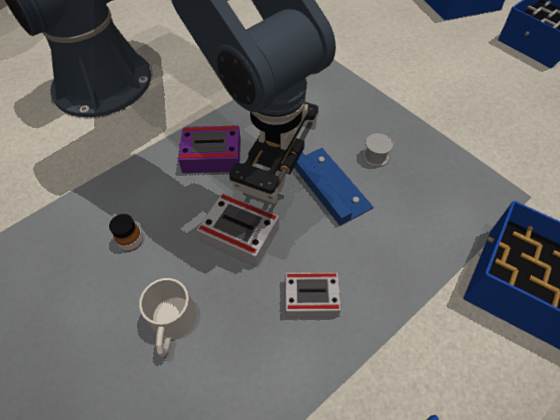

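The block stripes run from (230,198) to (278,225) in the scene view, nothing else has moved, and the fence is clear. The block translates more per turn than I assumed, so I'm updating the push model.

```bash
sed -i 's/(lever+.034)/(lever+.1)/' h.py
python3 - <<'E'
from h import *
c,th,er=look((.5762,-.0027))
corner(c,th,-1,-17,.054)
c,th,er=look(c+.025*e(th+90))
E
```

```text
block [ 5.75600e-01 -3.00000e-03  2.38323e+01] fence x,y mm -171.4 -9.9 skew 33.43 n 2 t 8.6
hit False f [-1.5 -4.2  2.5]
block [0.582  0.026  4.2574] fence x,y mm -141.8 -11.3 skew 13.86 n 2 t 12.05
```

Run:
```python
from h import *
c,th,er=look((.582,.026)); th=(th+90)%180-90
corner(c,th,1,-er,.054)
c,th,er=look(c-.02*e(th+90))
```

```text
block [0.5818 0.026  4.2574] fence x,y mm -141.9 -11.1 skew 13.86 n 2 t 12.15
hit False f [1.5 1.3 1.1]
 bad scene [1.10000e-01 8.00000e-03 1.68152e+02] 225
block [5.701000e-01 2.900000e-03 1.679708e+02] fence x,y mm -166.5 -3.4 skew -2.43 n 1 t 15.4667
```

Run:
```python
from h import *
c0=np.array([.5701,.0029])
manip.move_l([*(c0-.13*e(FA)),.15],R(e(FA)),rate=.25)
c,th,er=look(c0); th=(th+90)%180-90
d2=[]
for n in("scene","side"):
    s=manip.snapshot(n); P=cloud(s); z=P[...,2]; H=hsv(s)
    m=(s["depth"]>0)&(z>.041)&(z<.049)&(np.hypot(P[...,0]-c[0],P[...,1]-c[1])<.085); print(rect(P[m][:,:2]))
    b=(H[...,0]>100)&(H[...,0]<125)&(H[...,1]>150)&(s["depth"]>0)&(np.hypot(P[...,0]-.61,P[...,1]-.2)<.13)&(z<.06)
    v,u=np.nonzero(b&(z>.027)&(z<.034)); print("fence",rect(cast(s,np.c_[u,v],.03)))
```

```text
block [5.705000e-01 3.200000e-03 1.681401e+02] fence x,y mm -166.2 -3.8 skew -2.26 n 2 t 16.5917
(array([0.5721167 , 0.00284229]), 0.12080194091796875, 0.09237559509277343, np.float32(168.04443))
fence (array([0.59953595, 0.17819505]), 0.17962655639648437, 0.026691204071044923, np.float32(170.23808))
(array([0.56772552, 0.00397237]), 0.12035416412353515, 0.09333005523681641, np.float32(167.33827))
fence (array([0.59372095, 0.18229861]), 0.17808192443847656, 0.024306507110595704, np.float32(170.1284))
```

```bash
sed -i 's/^FA=80.4/FA=80.2/' h.py
python3 - <<'E'
from h import *
c,th,er=look((.5705,.0032)); th=(th+90)%180-90
q=corner(c,th,-1,-er,.054)
manip.move_l([*(c-.14*e(FA)),.15],R(e(FA)),rate=.25)
c,th,er=look(c)
E
```

```text
block [5.705000e-01 3.100000e-03 1.679517e+02] fence x,y mm -166.2 -4.3 skew -2.25 n 2 t 16.7917
hit False f [ 0.8 -0.1 -0.2]
block [5.692000e-01 5.800000e-03 1.702174e+02] fence x,y mm -163.8 -2.7 skew 0.02 n 2 t 19.85
```

Run:
```python
from h import *
c,th,er=look((.5692,.0058)); n=e(FA); t=e(FA+90)
manip.set_gripper(.07)
y=(c-FO)@t
P=lambda x:FO+n*x+t*y
M=R(t); x0=(c-FO)@n-.046-.0075
manip.move_l([*P(x0-.025),UP],M,rate=.25); manip.move_l([*P(x0-.025),Z],rate=.15)
manip.move_l([*P(-.092-.0075-.045),Z],rate=.06); print(manip.read_ft_force().round(1) if hasattr(manip.read_ft_force(),'round') else manip.read_ft_force())
look(P(-.091))
print(manip.move_l([*P(-.092-.0075-.012),Z],rate=.04)); print(np.round(manip.read_ft_force(),1))
print(manip.move_l([*P(-.092-.0075+.008),Z],rate=.02,contact_N=20)); print(np.round(manip.read_ft_force(),1),(np.array(manip.read_tcp_pos())[:2]-FO)@n)
look(P(-.046))
```

```text
block [5.692000e-01 5.800000e-03 1.702174e+02] fence x,y mm -163.8 -2.7 skew 0.02 n 2 t 19.95
[-0.6 -6.7  1.6]
block [5.824000e-01 7.810000e-02 1.706922e+02] fence x,y mm -90.4 -3.3 skew 0.49 n 2 t 25.3583
False
[-0.2 -5.5  2.8]
True
[-0.4 -4.2  2.7] -0.10013123329911443
block [5.899000e-01 1.231000e-01 1.706549e+02] fence x,y mm -44.8 -3.1 skew 0.45 n 2 t 27.1083
```

Run:
```python
from h import *
n=e(FA); q=np.array(manip.read_tcp_pos())[:2]
print(manip.move_l([*(q+.006*n),Z],rate=.02,contact_N=35),np.round(manip.read_ft_force(),1),np.round(manip.read_ft_torque(),2))
q2=np.array(manip.read_tcp_pos())[:2]; print((q2-q)@n,(q2-FO)@n)
manip.move_l([*(q2-.03*n),Z],rate=.1); manip.move_l([*(q2-.03*n),.12],rate=.2); manip.move_l([*(q2-.16*n),.2],rate=.25)
look(FO-.046*n)
for k in("scene","side"):
    s=manip.snapshot(k); f=s["frame"]; K,T=cam(s)
    u0,v0=(215,120) if k=="scene" else (180,170); cv2.imwrite(f"pics/end_{k}.png",cv2.resize(f[v0:v0+130,u0:u0+170,::-1],None,fx=4.5,fy=4.5))
```

```text
True [ 0.3 -4.3  3.2] [-0.68  0.04 -0.11]
-0.00010009443659455931 -0.10027486776221274
block [5.898000e-01 1.218000e-01 1.704316e+02] fence x,y mm -46.0 -3.1 skew 0.23 n 2 t 29.3583
```

View pics/end_scene.png

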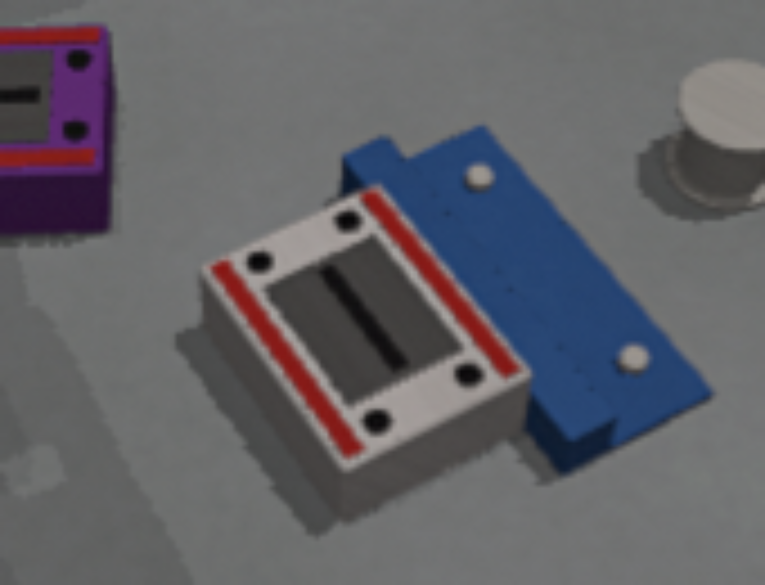

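View pics/end_side.png

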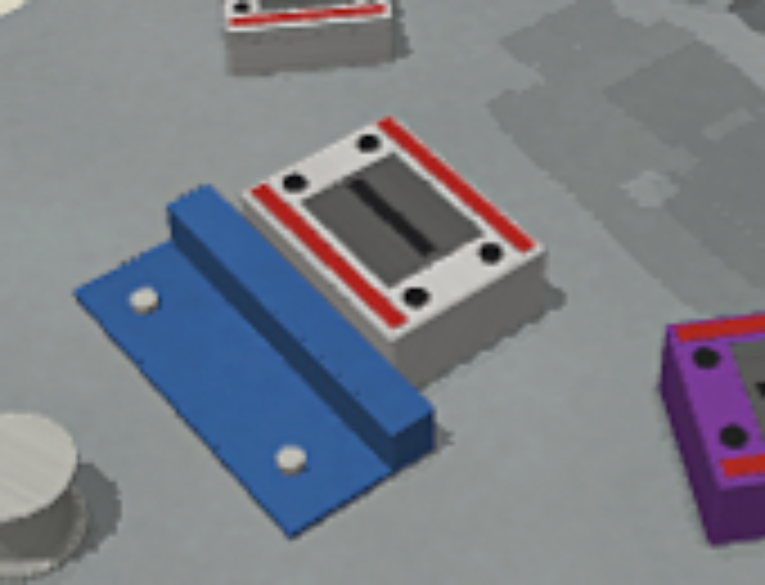

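In both crops the red-edged side lies along the fence face, with fence showing past both ends of the block (scene crop (360,160) and (565,440)). To make sure it is really seated, I'll press each end gently.

Run:
```python
from h import *
n=e(FA); t=e(FA+90); manip.set_gripper(0)
for y in(.037,-.043,.037):
    a=FO-n*(.092+.0175+.012)+t*y
    q=stroke(a,a+n*.018,n,rate=.03,contact=30); print("x,y",((q-FO)@n).round(4),y)
q=FO-.25*n; manip.move_l([*q,.2],rate=.25)
look(FO-.046*n)
```

```text
hit True f [-0.5 -6.5  4.8]
x,y -0.1068 0.037
hit True f [-0.4 -4.2  2.2]
x,y -0.1067 -0.043
hit True f [-0.2 -5.9  4.3]
x,y -0.1069 0.037
block [5.89800e-01 1.21800e-01 1.70557e+02] fence x,y mm -46.1 -3.2 skew 0.36 n 2 t 40.0667
```

```bash
python3 -c "
from plant import manip
print(manip.finish_job())"
```

```text
the job is handed in; nothing more can be done
None
```

I walked the larger silver die block round with corner pushes until it was square to the fence (within 0.1° by camera, about 118 mm clear), then pushed it up until its red-edged side seated flush against the fence, 3 mm off the middle; I handed in after about 40 s, having steered clear of the jar, spool and mug but without re-measuring where they stand.

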